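# Line the rim of an oblong platter on a banding wheel

### The job

Set the platter on the banding wheel turning with a gentle push, to about one turn in four seconds in either direction, and let it coast freely. Once it runs, line its rim with the lining brush from the stand: hold the brush upright, hair down, and keep the tip of the hair on the rim for at least ten seconds without a break, always on the side of the wheel nearest the robot, moving the brush in and out as the oblong rim passes under it, with only the hair touching the platter. Then lift the brush well clear above the platter and finish while still holding it there, the wheel left to run down, and without disturbing the cup, the kitchen roll or the dropper bottles.

Things in the scene. Friction and masses are not known exactly. Their poses are not given: they have to be found in the camera images.
- wheel (a joint): Angle of the turning part (wheel head and platter) about the upright axis, rad, unlimited, growing counter-clockwise seen from above; at 0 the platter's length lies along world x. Moment of inertia nominally 0.014 kg m2 (up to a third more or less). Very free bearing: viscous drag 0.0003 N m s/rad, dry friction 0.0001 N m, so it loses only about a fifth to a quarter of its speed in ten seconds.
- wheel_axis (a point): Point on the wheel's upright axis at the height of the top of the platter's rim, 134 mm above the table; does not turn, axes parallel to the world's. The wheel head is a grey cast-iron disc 200 mm across, its top 100 mm above the table, with the white platter fixed on it by clay wads.
- platter (a point): Centre of the white oblong platter at rim-top height (134 mm), turning with it: x along its length, y across, z up. 240 mm long and 150 mm wide over all. Its rim's middle line: straight lines 90 mm long at y = +70 and -70 mm, joined by half circles of 70 mm radius about end_a and end_b. Rim 10 mm wide; walls upright, 28 mm high, fit to be pushed by a fingertip.
- end_a (a point): Centre of the half-round end of the rim at the platter's +x end, 45 mm from platter, at rim height; turns with it.
- end_b (a point): Centre of the half-round end at the platter's -x end, 45 mm from platter, at rim height; turns with it.
- brush: Lining brush, 172 mm long, 35 g, standing upright, hair down, in the middle hole of the stand. Its origin is the tip of the hair; z points up along the handle. Soft hair from 0 to 22 mm (offers no resistance), steel ferrule 9.4 mm in diameter from 22 to 52 mm, round wooden handle 14 mm in diameter from 52 to 172 mm, whose lower end rests on the stand.
- stand: Wooden brush stand fixed to the table, 50 x 120 x 60 mm high, origin at the centre of its underside, three holes of 11 mm right through in a row along its y; the brush stands in the middle one, the others are empty. To the left or the right of the wheel.
- wheel_foot: Fixed foot and column of the wheel, 160 mm across, under the wheel head; origin on the axis at table height. Carries the turning part.
- cup: Bystander: white cup, 80 mm across, 95 mm high, standing on the other side of the wheel from the stand; origin at the centre of its underside.
- towel_roll: Bystander: upright kitchen roll, 110 mm across, 225 mm high, to the far left; origin at the centre of its underside.
- dropper_a: Bystander: small amber dropper bottle, 32 mm across, 98 mm high, beyond the wheel; origin at the centre of its underside.
- dropper_b: Bystander: second dropper bottle, same, beyond the wheel.

How it is judged:
By the outcome, as a careful person would: the job done as asked, in the order asked, and still so for the second after the job is handed in, while the arm keeps its last pose, push and grip.
It also fails if it takes over 67 s, if anything falls off the work surface, if the arm or the gripper's body presses on something with over 40 N, if the wrist force passes 120 N, or if a joint passes its speed limit or range.

### The arm

A 6-joint arm with a two-finger parallel gripper is mounted at the origin on the work surface. World frame = base frame: x ahead of the robot, y to its left, z up, the work surface at z = 0. Lengths are in m, angles in rad, forces in N, time in s.
With the tool pointing down it reaches from about 0.25 to 0.775 m from the base axis. Payload 4 kg.
Tool frame: the origin (TCP) lies between the finger pads; the fingertips stand 11 mm ahead of it and the grasp point (between the pads) lies 8 mm behind it (robot.tip_extent is the z of the fingertips in the tool frame, in m); z points along the fingers, y is the line along which they close (so a half turn about z gives the same grasp; the last joint's range is limited). The gripper opens to 94 mm and grips with 3 to 60 N. Pads are 16 mm wide; open, the fingers measure 119 mm over their backs; the gripper's body (75 mm by 177 mm) begins 78 mm behind the grasp point.
Start: joints at [1.082, 0.087, 1.371, -0, 1.684, -0.103], TCP at [0.207, 0.51, 0.217] pointing down, gripper open.
Joint ranges: [-3.1, 3.1], [-0.76, 2.03], [0.27, 2.55], [-1.08, 4.22], [0.17, 2.65], [-2.57, 2.57]. Speed limits (rad/s): [2.79, 2.79, 3.14, 3.14, 3.14, 3.14].

### API

Orientations are given as [roll, pitch, yaw] about the fixed x, y, z axes, in that order (R = Rz(yaw) Ry(pitch) Rx(roll)).
In Python, from bench import robot, imaging gives the robot as it stands.
- The arm moves only by the shell command python3 -m pendant 'ROWS'. ROWS is JSON, a list of rows, each a list of 7 numbers: the shift along the world's x, y, z in cm, then the turn, a rotation vector about the world's x, y, z in degrees, then the opening, from 0 (shut) to 1 (fully open). In form: [[dx, dy, dz, ax, ay, az, jaw], ...]. A call has 1 to 8 rows; each row shifts and turns the commanded pose from where the row before left it; what a row does not reach is not made up. A row lasts 1/10 s, in which the tool goes at most 50 mm and 8.59 degrees, less where a joint would pass 70% of its speed; a pose out of reach is approached as far as the arm can. A call is refused whole if a number of a shift passes 5 or a number of a turn 8.59, either way. A call with a gripper value outside its range is refused whole. The fingers move at their own pace and stop on an object; the grip force is fixed at half the most. Time passes only in rows, so rows that do not move let the fingers close. It gives the time, the measured TCP pose, the force, the opening and the grip force at its end, in the units of the state.
- robot.get_obs(): the state, without advancing time (a new reading comes with each control period).
- imaging.snapshot(name): name is "scene" or "top" or "wrist"; returns the picture (420x560x3 uint8, red, green, blue); there is no depth.
- imaging.camera_params(name): a dict with "camera_matrix" (3x3 intrinsics, pixels), "k1" (the pictures are not rectified: a ray, as slopes to the right and down, at radius r is drawn at 1 + k1 r^2 times it, then the intrinsics apply), "R" (3x3) and "t" (3): a world point X has camera coordinates R X + t. Camera axes: x right, y down, z forward; pixel columns grow to the right and rows downward; lengths in m; the calibration is good to about 2 mm. A picture is of the moment at which its call begins: read the wrist's pose just before it. camera_params takes no time and is no camera call; for the wrist camera it gives the pose at the moment of the call.
- robot.close_job(): hands the job in; it is judged then, once.
The state is a dict: "time": time; "joint_positions": joint angles; "qvel": joint speeds; "joint_torque": joint torques, N m; "tool_pos": TCP position; "ee_rot": TCP orientation; "wrist_force": force on the tool from outside, world axes, zero at the start; "wrist_torque": the same for the moment, N m; "width": finger opening in m; "finger_force": force on a finger pad.
Only numpy, scipy, OpenCV 4.12 (cv2) and the standard library are available. Lean on these libraries where they do the work, as an engineer would, in place of code of your own. Each camera call takes 0.05 s, during which the arm holds its last target. There are 200 camera calls.

## Working session

There is one attempt and no reset: what is moved stays moved. The work goes in short steps, Python scripts to look and compute and a shell command to move; the robot and the scene stay as the last step left them, time stands still between calls to the robot, and variables do not carry over. Pictures are saved under pics/ and viewed, at most 10 in all, crops included, and the job is handed in when it is done.

```bash
mkdir -p pics; ls
python3 - <<'E'
from bench import robot, imaging
import cv2
o=robot.get_obs(); print({k:o[k] for k in('time','tool_pos','ee_rot','width')})
for n in('scene','top'):
    cv2.imwrite(f'pics/{n}0.png',imaging.snapshot(n)[:,:,::-1])
    p=imaging.camera_params(n); print(n,p)
E
```

```text
pics
{'time': 0.0, 'tool_pos': array([0.20672171, 0.5091135 , 0.21533928]), 'ee_rot': array([-3.13945544e+00, -2.41247483e-04,  2.75579305e+00]), 'width': 0.09400927467272824}
scene {'camera_matrix': array([[382.75004982,   0.        , 278.6094435 ],
       [  0.        , 382.75004982, 208.72751537],
       [  0.        ,   0.        ,   1.        ]]), 'k1': -0.051534752673956366, 'R': array([[-0.29200423,  0.95628981, -0.01559887],
       [ 0.71769641,  0.20831073, -0.66446859],
       [-0.63217513, -0.2052229 , -0.74715338]]), 't': array([ 0.12892413, -0.3554876 ,  1.31999533])}
top {'camera_matrix': array([[461.62472794,   0.        , 266.37246883],
       [  0.        , 461.62472794, 209.06534456],
       [  0.        ,   0.        ,   1.        ]]), 'k1': -0.15063898870726453, 'R': array([[ 4.00830773e-02, -9.99195911e-01, -9.37450732e-04],
       [-9.79259468e-01, -3.90968030e-02, -1.98802249e-01],
       [ 1.98605743e-01,  8.88661342e-03, -9.80039176e-01]]), 't': array([0.04588431, 0.64051291, 0.9870751 ])}
```

View pics/top0.png

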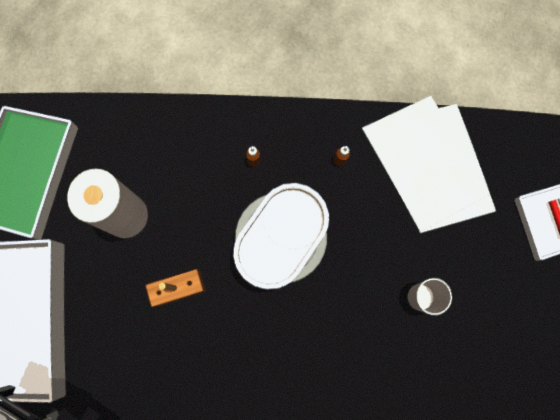

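View pics/scene0.png

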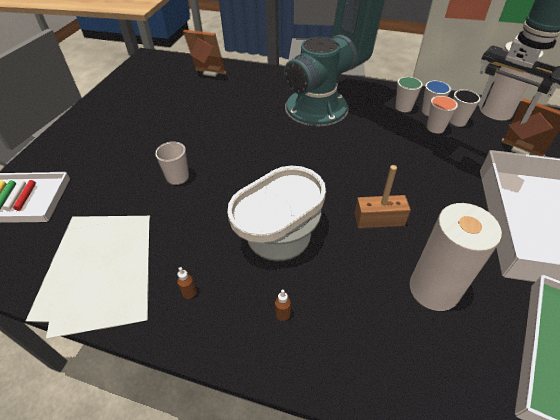

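```bash
cat > h.py <<'E'
import numpy as np, cv2
from bench import robot, imaging
P={n:imaging.camera_params(n) for n in('scene','top')}
def rays(n,uv,p=None):
    p=p or P[n]; R,t=np.array(p['R']),np.array(p['t'])
    q=cv2.undistortPoints(np.float64(uv).reshape(-1,1,2),p['camera_matrix'],np.array([p['k1'],0,0,0,0.]))[:,0]
    return -R.T@t, np.c_[q,np.ones(len(q))]@R
def plane(n,uv,z,p=None):
    c,d=rays(n,uv,p); return (c+d*((z-c[2])/d[:,2])[:,None])[:,:2]
def tri(a,b):
    A=np.zeros((3,3));B=np.zeros(3);
    for c,d in(a,b):
        d=d[0]/np.linalg.norm(d[0]);M=np.eye(3)-np.outer(d,d);A+=M;B+=M@c
    x=np.linalg.solve(A,B); return x,[np.linalg.norm(np.cross(x-c,d[0]/np.linalg.norm(d[0]))) for c,d in(a,b)]
def proj(n,X,p=None):
    p=p or P[n]
    return cv2.projectPoints(np.float64(X).reshape(-1,1,3),cv2.Rodrigues(np.array(p['R']))[0],np.array(p['t']),p['camera_matrix'],np.array([p['k1'],0,0,0,0.]))[0][:,0]
E
python3 - <<'E'
from h import *
t=cv2.imread('pics/top0.png');s=cv2.imread('pics/scene0.png')
for n in P: print(n,rays(n,[[280,210]])[0].round(3))
g=t.min(2)
for th in (150,170,190):
    m=(g>th).astype(np.uint8); m[:,:225]=0;m[:,340:]=0;m[:175]=0;m[300:]=0
    c=max(cv2.findContours(m,0,1)[0],key=cv2.contourArea)[:,0]
    w=plane('top',c,.134)
    print(th,cv2.minAreaRect(np.float32(w)))
# disc
H=cv2.cvtColor(t,cv2.COLOR_BGR2HSV)
print('disc px',t[265,315],t[210,245], 'rim',t[240,237],'floor',t[237,282])
def comp(img,m,box):
    x0,y0,x1,y1=box; k=np.zeros_like(m); k[y0:y1,x0:x1]=m[y0:y1,x0:x1]; return k
# colours around brush
print(t[287,160:172].tolist()); print(s[160:200:4,393].tolist())
big=cv2.resize(t[170:310,140:345],None,fx=3.9,fy=3.9,interpolation=cv2.INTER_CUBIC); 
cv2.imwrite('pics/c1.png',big[:600,:800])
big=cv2.resize(s[150:260,220:420],None,fx=4,fy=4,interpolation=cv2.INTER_CUBIC); cv2.imwrite('pics/c2.png',big)
E
```

```text
scene [1.127 0.222 0.752]
top [0.429 0.062 1.095]
150 ((0.5708982944488525, 0.038281865417957306), (0.1893489509820938, 0.2309018075466156), 83.22972869873047)
170 ((0.5708671808242798, 0.038072019815444946), (0.18507356941699982, 0.23189973831176758), 81.04051208496094)
190 ((0.5704370141029358, 0.037747085094451904), (0.15192115306854248, 0.23755258321762085), 57.56206512451172)
disc px [163 180 176] [144 158 157] rim [246 244 240] floor [248 245 242]
[[130, 212, 238], [131, 210, 240], [126, 207, 238], [134, 212, 239], [117, 194, 225], [65, 112, 141], [41, 69, 92], [33, 58, 79], [37, 62, 82], [38, 61, 81], [33, 62, 82], [37, 59, 82]]
[[40, 41, 43], [46, 50, 57], [134, 189, 233], [73, 100, 125], [69, 93, 118], [59, 76, 92], [41, 38, 42], [37, 37, 39], [45, 45, 45], [82, 125, 183]]
```

View pics/c1.png

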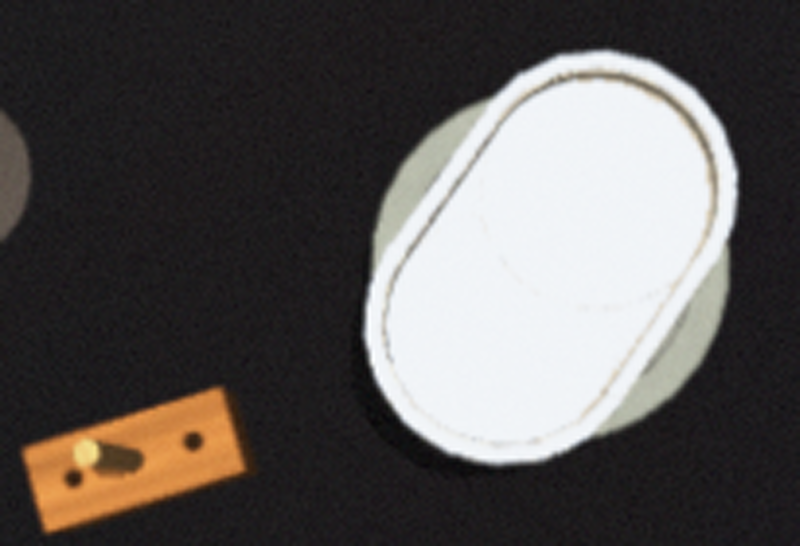

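View pics/c2.png

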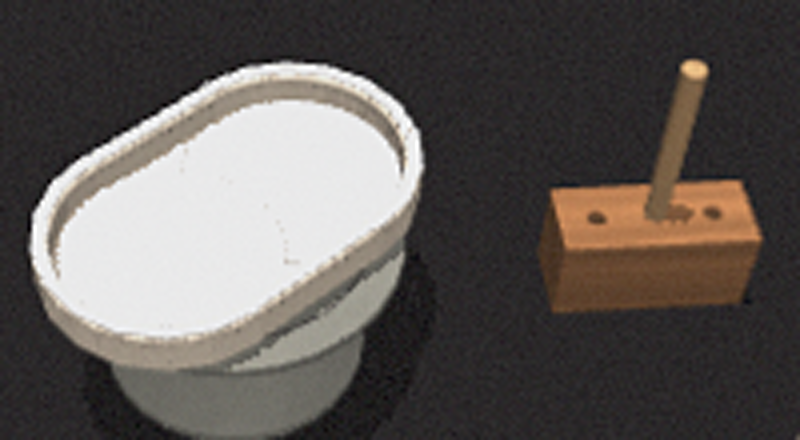

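Top crop: platter centre near pixel (282,237), disc arcs visible at upper left and lower right, brush top at (162.6,285.9). In the scene view the brush top is at (393.2,167.5) and its foot at about (383.7,203.5).

```bash
cat >> h.py <<'E'
from scipy.optimize import least_squares
def platter(img,n,box=None):
    """bright outer contour on z=.134 -> centre, angle, sizes"""
    g=img.min(2) if n=='top' else img.min(2)
    th,b=(190,(225,175,340,300)) if n=='top' else (175,(190,130,360,260))
    m=np.zeros(g.shape,np.uint8); m[b[1]:b[3],b[0]:b[2]]=g[b[1]:b[3],b[0]:b[2]]>th
    m=cv2.morphologyEx(m,cv2.MORPH_CLOSE,np.ones((5,5),np.uint8))
    c=cv2.convexHull(max(cv2.findContours(m,0,1)[0],key=cv2.contourArea))[:,0]
    w=plane(n,c,.134)
    M=cv2.moments(np.float32((w-[.57,.04])*1e4)); cen=np.array([M['m10'],M['m01']])/M['m00']/1e4+[.57,.04]
    ang=.5*np.arctan2(2*M['mu11'],M['mu20']-M['mu02'])
    u=np.array([np.cos(ang),np.sin(ang)]);v=np.array([-u[1],u[0]])
    return cen,ang,np.ptp(w@u),np.ptp(w@v)
E
python3 - <<'E'
from h import *
t=cv2.imread('pics/top0.png');s=cv2.imread('pics/scene0.png')
print('top',platter(t,'top'));print('scene',platter(s,'scene'))
print('scene px', s[200,275],s[238,255])
# brush top
def cen(img,box,lo,hi):
    x0,y0,x1,y1=box;m=cv2.inRange(img[y0:y1,x0:x1],lo,hi);M=cv2.moments(m,True);return [M['m10']/M['m00']+x0,M['m01']/M['m00']+y0]
a=cen(t,(155,278,170,294),(80,160,190),(190,255,255)); b=cen(s,(386,160,400,176),(95,150,190),(200,255,255))
print('brush top px',a,b,tri(rays('top',[a]),rays('scene',[b])))
# stand top face in top view
m=cv2.inRange(t,(20,70,130),(110,160,255));m[:, :140]=0;m[:,210:]=0;m[:265]=0;m[310:]=0
c=max(cv2.findContours(m,0,1)[0],key=cv2.contourArea)[:,0]
print('stand',cv2.minAreaRect(np.float32(plane('top',c,.06))))
# brush foot on stand top seen in scene
print('foot',plane('scene',[[383.9,203.5]],.06), 'holes top mid',plane('top',[[140+(74+193)/2/3.9,170+(478+441)/2/3.9]],.06), 'scene mid',plane('scene',[[220+(597+713)/8,150+(217+213)/8]],.06))
# disc circle: grey edge points in top
g=t.min(2); m=((g>100)&(g<190)).astype(np.uint8); k=np.zeros_like(m);k[175:300,225:340]=m[175:300,225:340]
m2=(g>100).astype(np.uint8);kk=np.zeros_like(m2);kk[175:300,225:340]=m2[175:300,225:340]
c=max(cv2.findContours(kk,0,1)[0],key=cv2.contourArea)[:,0]
pc,pa,_,_=platter(t,'top'); w=plane('top',c,.1)
# keep contour points that lie well off the platter outline
w2=plane('top',c,.134); u=np.array([np.cos(pa),np.sin(pa)]);d=w2-pc;sx=np.clip(d@u,-.045,.045)
dist=np.linalg.norm(d-sx[:,None]*u,axis=1); keep=dist>.082
q=w[keep]; f=least_squares(lambda p:np.linalg.norm(q-p,axis=1)-.1,pc,loss='soft_l1',f_scale=.001)
f3=least_squares(lambda p:np.linalg.norm(q-p[:2],axis=1)-p[2],[*pc,.1],loss='soft_l1',f_scale=.001)
print('axis',f.x,'n',keep.sum(),'rms',np.sqrt(np.mean(f.fun**2)),'free r',f3.x)
for nm,px,z in(('cup',[430,292],.095),('roll',[94,195],.225),('da',[253,149],.098),('db',[344,149],.098)): print(nm,plane('top',[px],z))
E
```

```text
top (array([0.57059927, 0.03756359]), np.float64(-0.5685886659937758), np.float64(0.23757862096242455), np.float64(0.15200037698177943))
scene (array([0.57245658, 0.0389942 ]), np.float64(-0.5555577057219396), np.float64(0.23917487921740216), np.float64(0.15035178968433577))
scene px [234 234 233] [132 144 157]
brush top px [161.33333333333334, 285.5897435897436] [393.2352941176471, 166.7058823529412] (array([0.45198541, 0.27218873, 0.17885924]), [np.float64(0.00010108400784111401), np.float64(0.00010108400784100584)])
stand ((0.4520559310913086, 0.27121585607528687), (0.05067745968699455, 0.12131696194410324), 20.106176376342773)
foot [[0.45356192 0.27388612]] holes top mid [[0.45145257 0.2699864 ]] scene mid [[0.45449815 0.27362965]]
axis [0.57142956 0.03751474] n 84 rms 0.0015689172061029363 free r [0.5711939  0.03731817 0.09856993]
cup [[ 0.46152529 -0.29332865]]
roll [[0.62037828 0.4120279 ]]
da [[0.76910074 0.10705215]]
db [[ 0.77794663 -0.09999645]]
```

```bash
python3 -m pendant '[[3.4,-3.4,0.5,0,0,-3,0],[3.4,-3.4,0.5,0,0,-3,0],[3.4,-3.4,0.5,0,0,-3,0],[3.4,-3.4,0.5,0,0,-3,0],[3.4,-3.4,0,0,0,-3,0],[3.4,-3.4,0,0,0,0,0],[3.4,-3.4,0,0,0,0,0],[3.4,-3.4,0,0,0,0,0]]'
```

```text
time: 0.9
tool_pos: [0.4798, 0.2359, 0.236]
ee_rot: [-3.141, -0.0, 2.494]
wrist_force: [1.5, 1.2, -0.1]
width: 0.0333
finger_force: 0.0
```

```bash
python3 -m pendant '[[3.4,-2.7,0,0,0,0,0],[3.4,-2.7,0,0,0,0,0],[3.4,-2.7,0,0,0,0,0],[0,0,-3.8,0,0,0,0],[0,0,-3.8,0,0,0,0],[0,0,-3.7,0,0,0,0],[-0.3,-0.5,0,0,0,0,0],[-0.3,-0.5,0,0,0,0,0]]'
python3 - <<'E'
from h import *
s=imaging.snapshot('scene')[:,:,::-1]; cv2.imwrite('pics/s1.png',cv2.resize(s[90:270,180:420],None,fx=3.3,fy=3.3))
print(platter(s,'scene'),robot.get_obs()['tool_pos'])
E
```

```text
time: 1.7
tool_pos: [0.5743, 0.1462, 0.1231]
ee_rot: [-3.14, -0.001, 2.494]
wrist_force: [-0.0, 0.3, 0.5]
width: 0.0002
finger_force: 0.0
(array([0.58143208, 0.03044248]), np.float64(-0.41872342458675144), np.float64(0.21598745641348704), np.float64(0.16025303594341977)) [0.57510967 0.14560911 0.12517806]
```

View pics/s1.png

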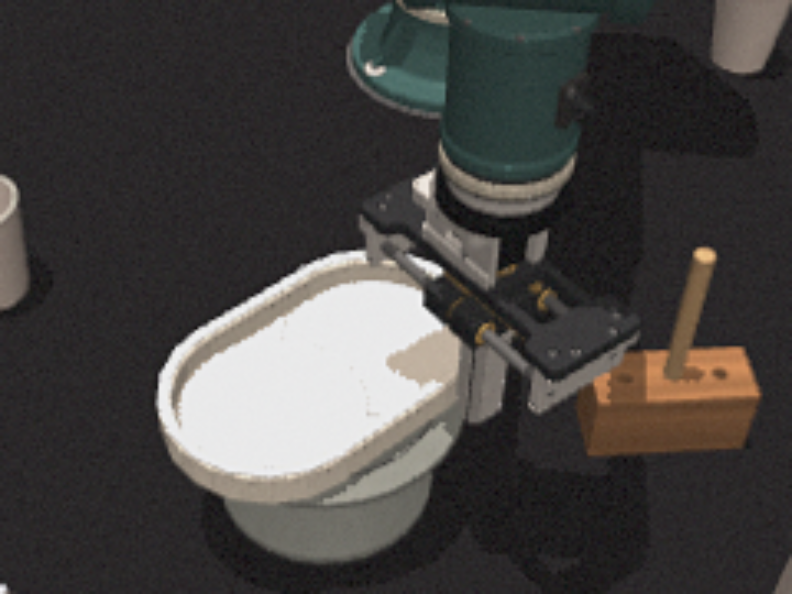

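```bash
python3 -m pendant '[[-0.15,-0.25,0,0,0,0,0],[-0.32,0,0,0,0,0,0],[-0.62,-0.05,0,0,0,0,0],[-0.94,-0.15,0,0,0,0,0],[-1.2,-0.35,0,0,0,0,0],[-1.3,-0.6,0,0,0,0,0],[-1.2,-0.8,0,0,0,0,0],[-1.05,-0.95,0,0,0,0,0]]'; python3 -m pendant '[[-1.5,1.5,3,0,0,0,0.4],[-1,2.5,4,0,0,0,0.4],[-0.5,3,2.5,0,0,0,0.5]]'
cat > look.py <<'E'
from h import *
import sys,json
# append measurements of platter angle
for n in sys.argv[1:]:
    t=robot.get_obs()['time']; img=imaging.snapshot(n)[:,:,::-1]; cv2.imwrite(f'pics/{n}_{t:.2f}.png',img)
    c,a,l,w=platter(img,n); print(n,round(t,2),c.round(4),'ang',round(a,4),'size',round(l,4),round(w,4))
    open('log.txt','a').write(json.dumps([n,t,*c,a,l,w])+'\n')
E
python3 look.py scene top scene top
```

```text
time: 2.55
tool_pos: [0.505, 0.1161, 0.1239]
ee_rot: [3.141, -0.003, 2.495]
wrist_force: [-3.0, 2.4, 2.6]
width: 0.0006
finger_force: 1.8
time: 2.85
tool_pos: [0.4769, 0.1845, 0.2216]
ee_rot: [3.139, 0.003, 2.492]
wrist_force: [1.3, -0.3, 0.4]
width: 0.0213
finger_force: 0.0
scene 2.85 [0.5727 0.0389] ang 0.6821 size 0.2402 0.1502
top 2.9 [0.5706 0.0373] ang 0.7813 size 0.2374 0.1511
scene 2.95 [0.572  0.0388] ang 0.8482 size 0.2394 0.1519
top 3.0 [0.5707 0.0375] ang 0.9453 size 0.2376 0.1506
```

```bash
python3 -m pendant '[[-1.25,4.4,0,0,0,0,0.5],[-1.25,4.35,0,0,0,0,0.5],[0,0,-3.75,0,0,0,0.5],[0,0,-3.7,0,0,0,0.5],[0,0,0,0,0,0,0],[0,0,0,0,0,0,0],[0,0,0,0,0,0,0],[0,0,0,0,0,0,0]]'; python3 look.py scene top; python3 -m pendant '[[0,0,0,0,0,0,0],[0,0,0,0,0,0,0]]'
```

```text
time: 3.85
tool_pos: [0.4537, 0.2725, 0.1464]
ee_rot: [3.138, 0.002, 2.493]
wrist_force: [-0.3, -0.5, 0.1]
width: 0.0186
finger_force: 0.0
scene 3.85 [0.5726 0.0388] ang -0.7415 size 0.2381 0.1516
top 3.9 [0.5704 0.0375] ang -0.671 size 0.2371 0.1528
time: 4.15
tool_pos: [0.4528, 0.272, 0.1461]
ee_rot: [3.141, 0.002, 2.494]
wrist_force: [-1.1, -2.8, 5.9]
width: 0.0133
finger_force: 30.0
```

```bash
python3 -m pendant '[[0,0,3,0,0,0,0],[0,0,4.8,0,0,0,0],[0,0,4.8,0,0,0,0],[0,-4.6,2.5,0,0,0,0],[0,-4.7,0,0,0,0,0],[0,-4.7,0,0,0,0,0],[0,-4.7,0,0,0,0,0],[0,-4.7,0,0,0,0,0]]'; python3 look.py scene; python3 -m pendant '[[0,0,0,0,0,0,0]]'
python3 - <<'E'
from h import *
o=robot.get_obs();print(o['time'],o['tool_pos'],o['ee_rot'],o['width'])
s=imaging.snapshot('scene')[:,:,::-1];t=imaging.snapshot('top')[:,:,::-1];p=imaging.camera_params('wrist');w=imaging.snapshot('wrist')[:,:,::-1]
print({k:np.array(v).round(4).tolist() for k,v in p.items()})
print(robot.get_obs()['time'],platter(s,'scene'),platter(t,'top'))
np.save('wp.npy',p,allow_pickle=True)
cv2.imwrite('pics/sB.png',s);cv2.imwrite('pics/tB.png',t);cv2.imwrite('pics/wB.png',w)
tip=o['tool_pos']-[0,0,.1385]
print('exp tip px scene',proj('scene',tip),'top',proj('top',tip),'wrist',proj('w',tip,p))
x,y=proj('scene',tip)[0].astype(int)
A=cv2.resize(s[y-120:y+40,x-80:x+80],(400,400));B=cv2.resize(w,(400,300));C=np.zeros((400,800,3),np.uint8);C[:,:400]=A;C[:300,400:]=B
cv2.imwrite('pics/comb.png',C)
E
```

```text
time: 4.95
tool_pos: [0.4522, 0.0393, 0.2945]
ee_rot: [3.14, 0.002, 2.495]
wrist_force: [0.6, -0.1, -0.7]
width: 0.0135
finger_force: 30.0
scene 4.95 [0.5726 0.0385] ang 1.0436 size 0.2392 0.1511
time: 5.1
tool_pos: [0.4524, 0.0386, 0.2943]
ee_rot: [3.14, 0.001, 2.489]
wrist_force: [-0.3, -0.1, -0.6]
width: 0.0136
finger_force: 30.0
5.1 [0.45244344 0.03860012 0.29425237] [3.14019351e+00 9.08256535e-04 2.48867691e+00] 0.013591479359916782
{'camera_matrix': [[331.2442, 0.0, 280.7621], [0.0, 331.2442, 210.9156], [0.0, 0.0, 1.0]], 'k1': -0.0758, 'R': [[0.6032, 0.7976, 0.0027], [0.7659, -0.5801, 0.2775], [0.2229, -0.1653, -0.9607]], 't': [-0.3067, -0.3728, 0.3719]}
5.25 (array([0.57267139, 0.03887573]), np.float64(1.2935799264746737), np.float64(0.23861669021195306), np.float64(0.15131828555105736)) (array([0.59470554, 0.04712182]), np.float64(-1.5648502553926864), np.float64(0.2349839024226319), np.float64(0.11227609257565974))
exp tip px scene [[291.76180089 155.67507073]] top [[278.94380209 291.02780161]] wrist [[278.05845729 205.17955172]]
```

View pics/comb.png

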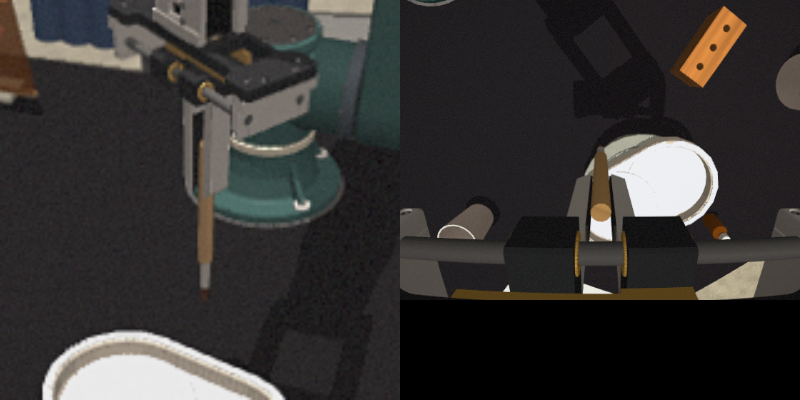

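Run:
```python
from h import *
s=cv2.imread('pics/sB.png');w=cv2.imread('pics/wB.png')
a=cv2.resize(s[122:167,270:315],(400,400),interpolation=cv2.INTER_CUBIC);b=cv2.resize(w[185:230,258:303],(400,400),interpolation=cv2.INTER_CUBIC)
cv2.imwrite('pics/tip.png',np.clip(np.hstack([a,b]).astype(float)*2,0,255).astype(np.uint8))
```

```text
(no output)
```

View pics/tip.png

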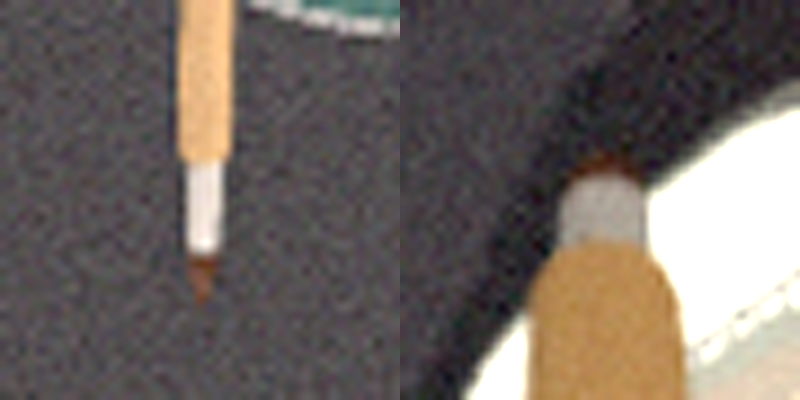

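Run:
```python
from h import *
p=np.load('wp.npy',allow_pickle=True).item()
s=8.889; f=lambda x,y,ox,oy:[ox+x/s-.45,oy+y/s-.45]
T=f(203,303,270,122);W=f(204,153,258,185);T0=np.array([.4524,.0386,.2943-.1385])
print(T,W,tri(rays('scene',[T]),rays('w',[W],p)),'nom',T0)
print('scene plane',plane('scene',[T],T0[2]),'wrist plane',plane('w',[W],T0[2],p))
for n,a,z in(('hb',(205.5,160),.052),('fb',(204.5,251),.022)):
    q=f(*a,270,122);print(n,q,proj('scene',T0+[0,0,z]),plane('scene',[q],T0[2]+z))
import json
L=[json.loads(l) for l in open('log.txt')]
for n in('scene','top'):
    r=np.array([[x[1],x[4]] for x in L if x[0]==n]);a=np.unwrap(r[:,1],period=np.pi);print(n,r[:,0],a, np.diff(a)/np.diff(r[:,0]))
```

```text
[292.3872145348183, 155.63707391157612] [280.4997131285859, 201.76228484643943] (array([0.45144921, 0.04114713, 0.1552553 ]), [np.float64(0.0012656008526320188), np.float64(0.00126560085263199)]) nom [0.4524 0.0386 0.1558]
scene plane [[0.45195483 0.04000737]] wrist plane [[0.45115175 0.04250413]]
hb [292.66846101923727, 139.54977500281248] [[291.98747485 138.16355313]] [[0.456846 0.041448]]
fb [292.5559624254697, 149.78714703566206] [[291.85825457 148.43164783]] [[0.45669563 0.04148871]]
scene [2.85 2.95 3.85 4.95] [0.68211211 0.8482381  2.40010498 1.04362044] [ 1.6612599   1.72429653 -1.23316777]
top [2.9 3.  3.9] [0.7813413  0.94532101 2.47064251] [1.63979708 1.69480167]
```

```bash
cat > plan.py <<'E'
from h import *
import sys,json
from scipy.optimize import brentq
A=np.array([.5722,.0384]); TIP=np.array([-.0003,.0018])
N=int(sys.argv[1]); nsnap=int(sys.argv[2])
for _ in range(nsnap):
    t=robot.get_obs()['time']; img=imaging.snapshot('scene')[:,:,::-1]; cv2.imwrite(f'pics/p{t:.2f}.png',img)
    c,a,l,w=platter(img,'scene'); print('meas',round(t,2),(c*1e3).round(1),round(a,3),round(l*1e3,1),round(w*1e3,1))
    open('log.txt','a').write(json.dumps(['scene',t,*c,a,l,w])+'\n')
L=[json.loads(l) for l in open('log.txt')]
L=[x for x in L if x[1]>2.6 and abs(x[5]-.239)<.004 and abs(x[6]-.1515)<.004]
T=np.array([x[1] for x in L]);a=np.array([x[4] for x in L]);o=np.argsort(T);T,a=T[o],a[o]
def model(p,t):  # exponential run-down with viscous+dry friction, p=th0,w0,1/I(scaled)
    k=.0003*p[2]/.014; d=1/3.; t=t-2.85
    return p[0]+(p[1]+d)*(1-np.exp(-k*t))/k-d*t
res=lambda p:np.r_[(np.mod(a-model(p,T)+np.pi/2,np.pi)-np.pi/2)/.015,(p[2]-1)/.25]
f=min((least_squares(res,[.68,w0,1]) for w0 in(1.6,1.65,1.7)),key=lambda f:f.cost); p=f.x
print('fit',p.round(4),'n',len(T),'res',(f.fun[:-1]*.015)[-6:].round(3),'max',abs(f.fun[:-1]*.015).max().round(3))
def rimx(t,y):
    th=model(p,t);u=np.array([np.cos(th),np.sin(th)])
    def d(x):
        q=np.array([x,y])-A;s=np.clip(q@u,-.045,.045);return np.linalg.norm(q-s*u)-.07
    return brentq(d,A[0]-.13,A[0]-.02)
ob=robot.get_obs();t0=ob['time'];x=ob['tool_pos'];print('t',round(t0,2),'tcp',x.round(4),'rim now-tip',round((rimx(t0,x[1]+TIP[1])-x[0]-TIP[0])*1e3,1))
k=np.arange(1,N+1);tt=t0+.1*k;tt[-1]+=.025
X=np.array([rimx(t,x[1]+TIP[1]) for t in tt])-TIP[0]
c=((X-x[0])*1000).round();print('dx cm',(np.diff(np.r_[0,c])/10).tolist())
E
python3 plan.py 16 1; python3 -m pendant '[[0,0,0,0,0,0,0],[0,0,0,0,0,0,0],[0,0,0,0,0,0,0],[0,0,0,0,0,0,0]]'; python3 plan.py 16 1; python3 -m pendant '[[0,0,0,0,0,0,0],[0,0,0,0,0,0,0],[0,0,0,0,0,0,0],[0,0,0,0,0,0,0],[0,0,0,0,0,0,0],[0,0,0,0,0,0,0],[0,0,0,0,0,0,0]]'; python3 plan.py 16 1
```

```text
meas 5.25 [572.5  38.8] 1.539 237.7 152.7
fit [0.6879 1.7205 1.1098] n 8 res [-0.011 -0.     0.016  0.003 -0.01   0.001] max 0.016
t 5.3 tcp [0.4523 0.042  0.294 ] rim now-tip 49.9
dx cm [4.8, -0.5, -0.7, -0.8, -0.7, -0.6, -0.5, -0.3, -0.2, 0.1, 0.2, 0.4, 0.5, 0.7, 0.8, 0.9]
time: 5.7
tool_pos: [0.4522, 0.0411, 0.2938]
ee_rot: [3.142, -0.0, 2.495]
wrist_force: [-0.3, -0.1, -0.7]
width: 0.0134
finger_force: 30.0
meas 5.7 [575.6  36.6] -0.918 235.4 153.7
fit [0.6888 1.7226 1.2472] n 9 res [-0.001  0.016  0.003 -0.002  0.012 -0.015] max 0.016
t 5.75 tcp [0.4522 0.041  0.2938] rim now-tip 25.9
dx cm [1.9, -0.6, -0.4, -0.3, -0.1, 0.1, 0.3, 0.4, 0.5, 0.7, 0.8, 0.8, 0.5, 0.3, 0.1, 0.0]
time: 6.45
tool_pos: [0.4522, 0.0406, 0.2939]
ee_rot: [3.141, 0.0, 2.494]
wrist_force: [0.4, -0.5, -0.2]
width: 0.0137
finger_force: 30.0
meas 6.45 [573.2  38.4] 0.297 236.5 149.8
fit [0.689  1.7158 1.0753] n 10 res [ 0.019  0.006 -0.004  0.007 -0.026  0.012] max 0.026
t 6.5 tcp [0.4522 0.0407 0.2939] rim now-tip 11.2
dx cm [1.6, 0.7, 0.7, 0.9, 0.6, 0.4, 0.1, 0.0, -0.1, -0.4, -0.5, -0.8, -0.7, -0.7, -0.5, -0.5]
```

```bash
sed -i 's/abs(x\[6\]-.1515)<.004\]/abs(x[6]-.1515)<.004 and (x[0]=="top" or np.hypot(x[2]-.5726,x[3]-.0388)<.0022)]/' plan.py
python3 -m pendant '[[1.6,0,0,0,0,0,0],[0.7,0,0,0,0,0,0],[0.7,0,0,0,0,0,0],[0.9,0,0,0,0,0,0],[0.6,0,0,0,0,0,0],[0.4,0,0,0,0,0,0],[0.1,0,0,0,0,0,0],[0,0,0,0,0,0,0]]'; python3 plan.py 8 0; python3 -m pendant '[[-0.1,0,0,0,0,0,0],[-0.4,0,0,0,0,0,0],[-0.5,0,0,0,0,0,0],[-0.8,0,0,0,0,0,0],[-0.7,0,0,0,0,0,0],[-0.7,0,0,0,0,0,0],[-0.5,0,0,0,0,0,0],[-0.5,0,0,0,0,0,0]]'; python3 plan.py 16 1
```

```text
time: 7.3
tool_pos: [0.5022, 0.0407, 0.2938]
ee_rot: [-3.142, -0.0, 2.494]
wrist_force: [0.1, 0.1, -1.1]
width: 0.0136
finger_force: 30.0
fit [0.6879 1.7196 1.0814] n 9 res [ 0.     0.016  0.003 -0.011 -0.     0.001] max 0.016
t 7.3 tcp [0.5022 0.0407 0.2938] rim now-tip 0.2
dx cm [-0.2, -0.3, -0.6, -0.8, -0.7, -0.6, -0.5, -0.5]
time: 8.1
tool_pos: [0.4596, 0.0407, 0.294]
ee_rot: [3.141, 0.0, 2.494]
wrist_force: [0.3, 0.5, -0.9]
width: 0.0134
finger_force: 30.0
meas 8.1 [579.8  34.5] -0.288 227.0 155.8
fit [0.6879 1.7196 1.0814] n 9 res [ 0.     0.016  0.003 -0.011 -0.     0.001] max 0.016
t 8.15 tcp [0.4591 0.0407 0.2942] rim now-tip 0.3
dx cm [-0.1, 0.0, 0.1, 0.3, 0.5, 0.5, 0.7, 0.8, 0.7, 0.5, 0.2, 0.1, 0.0, -0.2, -0.3, -0.8]
```

Run:
```python
import cv2
s=cv2.imread('pics/p8.10.png');cv2.imwrite('pics/v8.png',cv2.resize(s[100:260,180:380],(800,640))[:600])
```

```text
(no output)
```

View pics/v8.png

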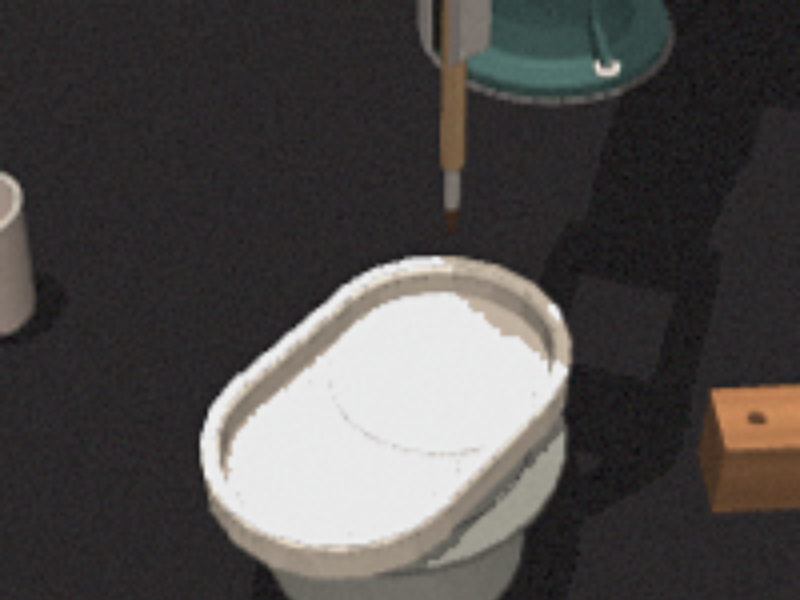

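```bash
cat >> h.py <<'E'
CEN=np.array([.5726,.0388])
def angle(img,guess,n='scene'):
    """robust one-angle fit of rim edge points (bright and any-light contours) to the stadium outline"""
    g=cv2.GaussianBlur(img.min(2),(3,3),0); pts=[]
    for th in(90,175):
        m=np.zeros(g.shape,np.uint8); m[125:262,185:365]=g[125:262,185:365]>th
        c=max(cv2.findContours(m,0,1)[0],key=cv2.contourArea)[:,0]
        w=plane(n,c,.134); pts.append(w if th>100 else w[w[:,0]<CEN[0]])
    w=np.vstack(pts)-CEN
    def r(a):
        u=np.array([np.cos(a[0]),np.sin(a[0])]);s=np.clip(w@u,-.045,.045); return np.linalg.norm(w-s[:,None]*u,axis=1)-.075
    f=least_squares(r,[guess],loss='cauchy',f_scale=.001); e=r(f.x)
    return f.x[0],(abs(e)<.002).mean(),np.median(e)
E
python3 - <<'E'
import re
s=open('plan.py').read()
a=s.index("for _ in range(nsnap)");b=s.index("L=[json");c=s.index("def rimx")
snap=s[a:b];core=s[b:c]
core=core[:core.index("L=[x for")]+core[core.index("T=np"):]
core=core.replace("print('fit'","if V: print('fit'")
new='''def fit(V=0):
    global p
'''+''.join('    '+l+'\n' for l in core.strip().split('\n')).replace("    def model(p,t):  # exponential run-down with viscous+dry friction, p=th0,w0,1/I(scaled)\n",'').replace("        k=.0003*p[2]/.014; d=1/3.; t=t-2.85\n",'').replace("        return p[0]+(p[1]+d)*(1-np.exp(-k*t))/k-d*t\n",'').replace("log.txt","log2.txt")+'''    p=f.x; return p
'''
new=new.replace("; p=f.x\n","\n",1)
mod='''def model(p,t):
    k=.0003*p[2]/.014; d=1/3.; t=t-2.85
    return p[0]+(p[1]+d)*(1-np.exp(-k*t))/k-d*t
p=np.load('p.npy')
'''
snapn='''for _ in range(nsnap):
    t=robot.get_obs()['time']; img=imaging.snapshot('scene')[:,:,::-1]; cv2.imwrite(f'pics/p{t:.2f}.png',img)
    g=model(p,t);a,q,e=angle(img,g);print('meas',round(t,2),'diff',round(a-g,3),'inl',round(q,2),round(e*1e3,2))
    open('log2.txt','a').write(json.dumps(['scene',t,0,0,a])+'\\n')
'''
s=s[:a]+mod+new+snapn+"fit(1); np.save('p.npy',p)\n"+s[c:]
open('plan.py','w').write(s)
import numpy as np; np.save('p.npy',[.6879,1.7196,1.0814])
E
python3 - <<'E'
from h import *
import glob,json
p=[.6879,1.7196,1.0814]
def model(p,t):
    k=.0003*p[2]/.014; d=1/3.; t=t-2.85
    return p[0]+(p[1]+d)*(1-np.exp(-k*t))/k-d*t
o=open('log2.txt','w')
F={float(f.split('_')[1][:-4]):f for f in glob.glob('pics/scene_*.png')}|{float(f[6:-4]):f for f in glob.glob('pics/p*.png')}|{5.1:'pics/sB.png'}
for t in sorted(F):
    g=model(p,t);a,q,e=angle(cv2.imread(F[t]),g);print(t,'diff',round(a-g,3),'inl',round(q,2),round(e*1e3,2)); o.write(json.dumps(['scene',t,0,0,a])+'\n')
E
cat plan.py | sed -n 6,26p; python3 plan.py 8 0
```

```text
2.85 diff 0.001 inl 0.65 -1.13
2.95 diff -0.003 inl 0.74 -1.16
3.85 diff 0.003 inl 0.7 -1.2
4.95 diff 0.005 inl 0.72 -1.16
5.1 diff 0.004 inl 0.72 -1.06
5.25 diff -0.001 inl 0.72 -1.11
5.7 diff 0.001 inl 0.45 -2.35
6.45 diff -0.007 inl 0.38 -2.37
8.1 diff -0.038 inl 0.42 -2.27
def model(p,t):
    k=.0003*p[2]/.014; d=1/3.; t=t-2.85
    return p[0]+(p[1]+d)*(1-np.exp(-k*t))/k-d*t
p=np.load('p.npy')
def fit(V=0):
    global p
    L=[json.loads(l) for l in open('log2.txt')]
    T=np.array([x[1] for x in L]);a=np.array([x[4] for x in L]);o=np.argsort(T);T,a=T[o],a[o]
    res=lambda p:np.r_[(np.mod(a-model(p,T)+np.pi/2,np.pi)-np.pi/2)/.015,(p[2]-1)/.25]
    f=min((least_squares(res,[.68,w0,1]) for w0 in(1.6,1.65,1.7)),key=lambda f:f.cost)
    if V: print('fit',p.round(4),'n',len(T),'res',(f.fun[:-1]*.015)[-6:].round(3),'max',abs(f.fun[:-1]*.015).max().round(3))
    p=f.x; return p
for _ in range(nsnap):
    t=robot.get_obs()['time']; img=imaging.snapshot('scene')[:,:,::-1]; cv2.imwrite(f'pics/p{t:.2f}.png',img)
    g=model(p,t);a,q,e=angle(img,g);print('meas',round(t,2),'diff',round(a-g,3),'inl',round(q,2),round(e*1e3,2))
    open('log2.txt','a').write(json.dumps(['scene',t,0,0,a])+'\n')
fit(1); np.save('p.npy',p)
def rimx(t,y):
    th=model(p,t);u=np.array([np.cos(th),np.sin(th)])
    def d(x):
        q=np.array([x,y])-A;s=np.clip(q@u,-.045,.045);return np.linalg.norm(q-s*u)-.07
fit [0.6879 1.7196 1.0814] n 9 res [ 0.002  0.002 -0.002  0.002  0.003 -0.004] max 0.004
t 8.15 tcp [0.4591 0.0407 0.2942] rim now-tip 1.0
dx cm [-0.1, -0.1, 0.2, 0.2, 0.4, 0.5, 0.7, 0.9]
```

```bash
python3 -m pendant '[[-0.1,0,-0.6,0,0,0,0],[-0.1,0,-0.6,0,0,0,0],[0.2,0,-0.6,0,0,0,0],[0.2,0,-0.6,0,0,0,0],[0.4,0,0,0,0,0,0],[0.5,0,0,0,0,0,0],[0.7,0,0,0,0,0,0],[0.9,0,0,0,0,0,0]]'; python3 plan.py 16 1
```

```text
time: 8.95
tool_pos: [0.4881, 0.0407, 0.2703]
ee_rot: [3.141, 0.001, 2.494]
wrist_force: [-0.2, 0.7, 0.4]
width: 0.0137
finger_force: 30.0
meas 8.95 diff -0.006 inl 0.43 -2.16
fit [0.6878 1.7268 1.2067] n 10 res [ 0.002 -0.002  0.002  0.003 -0.001 -0.002] max 0.003
t 9.0 tcp [0.4892 0.0406 0.2698] rim now-tip -1.4
dx cm [0.5, 0.5, 0.2, 0.1, 0.0, -0.2, -0.3, -0.5, -0.7, -0.7, -0.6, -0.5, -0.5, -0.3, -0.1, 0.0]
```

```bash
python3 -m pendant '[[0.5,0,0,0,0,0,0],[0.5,0,0,0,0,0,0],[0.2,0,0,0,0,0,0],[0.1,0,0,0,0,0,0],[0,0,0,0,0,0,0],[-0.2,0,0,0,0,0,0],[-0.3,0,0,0,0,0,0],[-0.5,0,0,0,0,0,0]]' | head -2; python3 -m pendant '[[-0.7,0,0,0,0,0,0],[-0.7,0,0,0,0,0,0],[-0.6,0,0,0,0,0,0],[-0.5,0,0,0,0,0,0],[-0.5,0,0,0,0,0,0],[-0.3,0,0,0,0,0,0],[-0.1,0,0,0,0,0,0],[0,0,0,0,0,0,0]]'|head -2;  python3 plan.py 20 1
python3 - <<'E'
import cv2
s=cv2.imread('pics/p10.60.png');cv2.imwrite('pics/v10.png',cv2.resize(s[110:260,190:370],(720,600),interpolation=cv2.INTER_CUBIC))
E
```

```text
time: 9.8
tool_pos: [0.4898, 0.0406, 0.2699]
time: 10.6
tool_pos: [0.4561, 0.0407, 0.2699]
meas 10.6 diff -0.005 inl 0.43 -2.18
fit [0.6875 1.7277 1.2183] n 11 res [-0.003  0.002  0.003 -0.    -0.    -0.001] max 0.003
t 10.65 tcp [0.4562 0.0406 0.2699] rim now-tip 1.7
dx cm [0.3, 0.3, 0.4, 0.6, 0.6, 0.6, 0.7, 0.6, 0.3, 0.2, 0.0, 0.0, -0.2, -0.3, -0.5, -0.6, -0.7, -0.5, -0.6, -0.5]
```

View pics/v10.png

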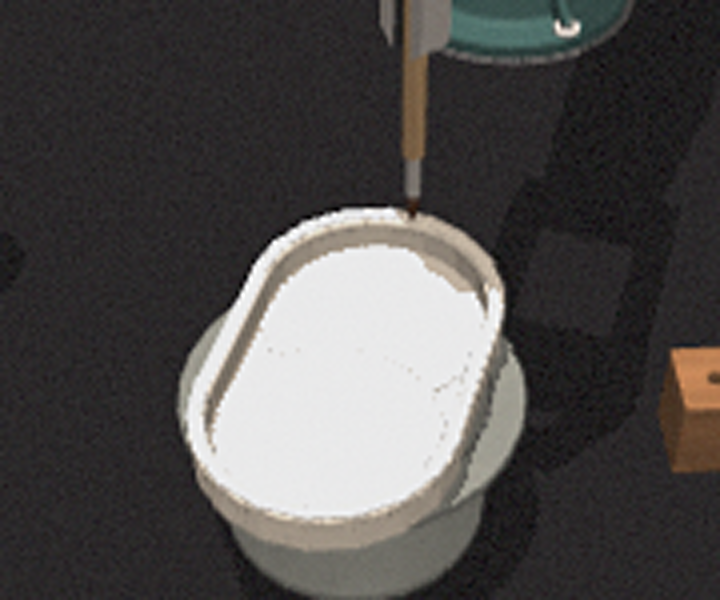

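The hair tip (crop 412,215) sits in the middle of the rim band, which spans about 208 to 227 there. I'll carry on.

```bash
python3 -m pendant '[[0.3,0,0,0,0,0,0],[0.3,0,0,0,0,0,0],[0.4,0,0,0,0,0,0],[0.6,0,0,0,0,0,0],[0.6,0,0,0,0,0,0],[0.6,0,0,0,0,0,0],[0.7,0,0,0,0,0,0],[0.6,0,0,0,0,0,0]]' | head -2; python3 -m pendant '[[0.3,0,0,0,0,0,0],[0.2,0,0,0,0,0,0],[0,0,0,0,0,0,0],[0,0,0,0,0,0,0]]'|head -2; python3 plan.py 24 1
```

```text
time: 11.45
tool_pos: [0.4978, 0.0407, 0.2698]
time: 11.85
tool_pos: [0.5021, 0.0407, 0.2699]
meas 11.85 diff 0.009 inl 0.46 -2.07
fit [0.6871 1.7284 1.2251] n 12 res [ 0.003  0.003 -0.001 -0.002 -0.005  0.003] max 0.005
t 11.9 tcp [0.502  0.0407 0.27  ] rim now-tip -0.9
dx cm [-0.3, -0.4, -0.6, -0.7, -0.6, -0.5, -0.5, -0.4, -0.2, -0.2, 0.0, 0.0, 0.2, 0.3, 0.4, 0.5, 0.5, 0.6, 0.7, 0.5, 0.4, 0.2, 0.1, 0.0]
```

```bash
python3 -m pendant '[[-0.3,0,0,0,0,0,0],[-0.4,0,0,0,0,0,0],[-0.6,0,0,0,0,0,0],[-0.7,0,0,0,0,0,0],[-0.6,0,0,0,0,0,0],[-0.5,0,0,0,0,0,0],[-0.5,0,0,0,0,0,0],[-0.4,0,0,0,0,0,0]]' | head -2; python3 -m pendant '[[-0.2,0,0,0,0,0,0],[-0.2,0,0,0,0,0,0],[0,0,0,0,0,0,0],[0,0,0,0,0,0,0]]'|head -2; python3 plan.py 24 1
```

```text
time: 12.7
tool_pos: [0.4617, 0.0407, 0.27]
time: 13.1
tool_pos: [0.4583, 0.0406, 0.2699]
meas 13.1 diff -0.012 inl 0.41 -2.18
fit [0.6879 1.7272 1.2155] n 13 res [ 0.002 -0.001 -0.001 -0.002  0.008 -0.005] max 0.008
t 13.15 tcp [0.4583 0.0407 0.2698] rim now-tip 0.6
dx cm [0.3, 0.3, 0.5, 0.5, 0.5, 0.7, 0.6, 0.5, 0.3, 0.2, 0.0, 0.0, -0.1, -0.3, -0.3, -0.6, -0.6, -0.5, -0.5, -0.5, -0.4, -0.3, -0.2, -0.2]
```

```bash
python3 -m pendant '[[0.3,0,0,0,0,0,0],[0.3,0,0,0,0,0,0],[0.5,0,0,0,0,0,0],[0.5,0,0,0,0,0,0],[0.5,0,0,0,0,0,0],[0.7,0,0,0,0,0,0],[0.6,0,0,0,0,0,0],[0.5,0,0,0,0,0,0]]' | head -2; python3 -m pendant '[[0.3,0,0,0,0,0,0],[0.2,0,0,0,0,0,0],[0,0,0,0,0,0,0],[0,0,0,0,0,0,0],[-0.1,0,0,0,0,0,0],[-0.3,0,0,0,0,0,0],[-0.3,0,0,0,0,0,0],[-0.6,0,0,0,0,0,0]]'|head -2; python3 -m pendant '[[-0.6,0,0,0,0,0,0],[-0.5,0,0,0,0,0,0],[-0.5,0,0,0,0,0,0],[-0.5,0,0,0,0,0,0],[-0.4,0,0,0,0,0,0],[-0.3,0,0,0,0,0,0],[-0.2,0,0,0,0,0,0],[-0.2,0,0,0,0,0,0]]'|head -2; python3 plan.py 24 1
```

```text
time: 13.95
tool_pos: [0.4978, 0.0406, 0.2697]
time: 14.75
tool_pos: [0.4888, 0.0406, 0.2698]
time: 15.55
tool_pos: [0.457, 0.0407, 0.2698]
meas 15.55 diff -0.007 inl 0.41 -2.25
fit [0.6868 1.7285 1.2247] n 14 res [-0.002 -0.002 -0.002  0.009 -0.002 -0.002] max 0.009
t 15.6 tcp [0.4569 0.0407 0.2699] rim now-tip 0.8
dx cm [0.1, 0.1, 0.2, 0.3, 0.4, 0.4, 0.5, 0.6, 0.6, 0.5, 0.4, 0.3, 0.1, 0.1, 0.0, -0.1, -0.2, -0.3, -0.4, -0.5, -0.6, -0.5, -0.4, -0.6]
```

```bash
python3 -m pendant '[[0.1,0,0,0,0,0,0],[0.1,0,0,0,0,0,0],[0.2,0,0,0,0,0,0],[0.3,0,0,0,0,0,0],[0.4,0,0,0,0,0,0],[0.4,0,0,0,0,0,0],[0.5,0,0,0,0,0,0],[0.6,0,0,0,0,0,0]]' | head -2; python3 -m pendant '[[0.6,0,0,0,0,0,0],[0.5,0,0,0,0,0,0],[0.4,0,0,0,0,0,0],[0.3,0,0,0,0,0,0],[0.1,0,0,0,0,0,0],[0.1,0,0,0,0,0,0],[0,0,0,0,0,0,0]]'|head -2; python3 plan.py 24 1
```

```text
time: 16.4
tool_pos: [0.4837, 0.0407, 0.2698]
time: 17.1
tool_pos: [0.5032, 0.0407, 0.2699]
meas 17.1 diff 0.014 inl 0.44 -2.32
fit [0.686  1.7293 1.2291] n 15 res [-0.001 -0.002  0.008 -0.005 -0.008  0.006] max 0.008
t 17.15 tcp [0.5031 0.0407 0.2699] rim now-tip -1.2
dx cm [-0.3, -0.2, -0.4, -0.4, -0.6, -0.5, -0.5, -0.4, -0.4, -0.3, -0.3, -0.1, -0.1, 0.0, 0.0, 0.2, 0.2, 0.3, 0.3, 0.4, 0.5, 0.5, 0.5, 0.6]
```

```bash
python3 -m pendant '[[-0.3,0,0,0,0,0,0],[-0.2,0,0,0,0,0,0],[-0.4,0,0,0,0,0,0],[-0.4,0,0,0,0,0,0],[-0.6,0,0,0,0,0,0],[-0.5,0,0,0,0,0,0],[-0.5,0,0,0,0,0,0],[-0.4,0,0,0,0,0,0]]' | head -2; python3 -m pendant '[[-0.4,0,0,0,0,0,0],[-0.3,0,0,0,0,0,0],[-0.3,0,0,0,0,0,0],[-0.1,0,0,0,0,0,0],[-0.1,0,0,0,0,0,0],[0,0,0,0,0,0,0],[0,0,0,0,0,0,0]]'|head -2; python3 plan.py 24 1
python3 - <<'E'
import cv2
s=cv2.imread('pics/p18.65.png');print(s is not None); a=cv2.resize(s[120:200,240:340],(800,640),interpolation=cv2.INTER_CUBIC)[:600];cv2.imwrite('pics/v18.png',a)
E
```

```text
time: 17.95
tool_pos: [0.4697, 0.0407, 0.27]
time: 18.65
tool_pos: [0.4583, 0.0406, 0.2699]
meas 18.65 diff -0.008 inl 0.42 -2.19
fit [0.6874 1.7281 1.223 ] n 16 res [-0.002  0.008 -0.004 -0.006  0.009 -0.004] max 0.009
t 18.7 tcp [0.4583 0.0407 0.2698] rim now-tip 0.5
dx cm [0.2, 0.3, 0.3, 0.4, 0.4, 0.5, 0.5, 0.5, 0.5, 0.3, 0.3, 0.1, 0.1, 0.0, 0.0, -0.2, -0.1, -0.3, -0.4, -0.5, -0.5, -0.4, -0.4, -0.5]
True
```

View pics/v18.png

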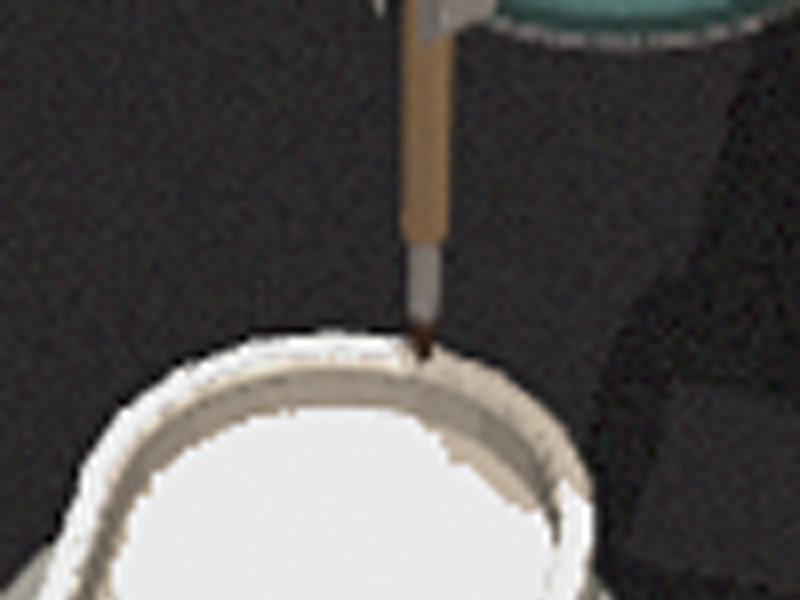

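Tip at crop (424,358) is centred on the rim band (about 340–375). I'll go on for a few more seconds as margin.

```bash
python3 -m pendant '[[0.2,0,0,0,0,0,0],[0.3,0,0,0,0,0,0],[0.3,0,0,0,0,0,0],[0.4,0,0,0,0,0,0],[0.4,0,0,0,0,0,0],[0.5,0,0,0,0,0,0],[0.5,0,0,0,0,0,0],[0.5,0,0,0,0,0,0]]' | head -2; python3 -m pendant '[[0.5,0,0,0,0,0,0],[0.3,0,0,0,0,0,0],[0.3,0,0,0,0,0,0],[0.1,0,0,0,0,0,0],[0.1,0,0,0,0,0,0],[0,0,0,0,0,0,0],[0,0,0,0,0,0,0]]'|head -2; python3 plan.py 24 1
```

```text
time: 19.5
tool_pos: [0.4897, 0.0406, 0.2698]
time: 20.2
tool_pos: [0.5021, 0.0407, 0.2699]
meas 20.2 diff 0.004 inl 0.46 -2.15
fit [0.6866 1.7287 1.2257] n 17 res [ 0.008 -0.004 -0.007  0.008 -0.005  0.002] max 0.008
t 20.25 tcp [0.5021 0.0407 0.27  ] rim now-tip -0.6
dx cm [-0.2, -0.3, -0.3, -0.4, -0.5, -0.5, -0.4, -0.4, -0.4, -0.3, -0.3, -0.2, -0.1, -0.1, 0.0, 0.0, 0.1, 0.2, 0.2, 0.2, 0.4, 0.3, 0.4, 0.6]
```

```bash
python3 -m pendant '[[-0.2,0,0,0,0,0,0],[-0.3,0,0,0,0,0,0],[-0.3,0,0,0,0,0,0],[-0.4,0,0,0,0,0,0],[-0.5,0,0,0,0,0,0],[-0.5,0,0,0,0,0,0],[-0.4,0,0,0,0,0,0],[-0.4,0,0,0,0,0,0]]' | head -2; python3 -m pendant '[[-0.4,0,0,0,0,0,0],[-0.3,0,0,0,0,0,0],[-0.3,0,0,0,0,0,0],[-0.2,0,0,0,0,0,0],[-0.1,0,0,0,0,0,0],[-0.1,0,0,0,0,0,0],[0,0,0,0,0,0,0],[0,0,0,0,0,0,0]]'|head -2; python3 -m pendant '[[0.1,0,0,0,0,0,0],[0.2,0,0,0,0,0,0],[0.2,0,1.5,0,0,0,0],[0.2,0,2.5,0,0,0,0],[0.5,0,3,0,0,0,0],[2,0,3,0,0,0,0],[2,0,2,0,0,0,0],[1,0,1,0,0,0,0]]'; python3 -m pendant '[[0,0,0,0,0,0,0],[0,0,0,0,0,0,0],[0,0,0,0,0,0,0],[0,0,0,0,0,0,0],[0,0,0,0,0,0,0]]'; python3 look.py scene top
```

```text
time: 21.05
tool_pos: [0.4718, 0.0406, 0.27]
time: 21.85
tool_pos: [0.4582, 0.0407, 0.2698]
time: 22.65
tool_pos: [0.5219, 0.0406, 0.4017]
ee_rot: [3.14, 0.003, 2.494]
wrist_force: [0.1, -0.5, -1.1]
width: 0.0136
finger_force: 30.0
time: 23.15
tool_pos: [0.5196, 0.0407, 0.3996]
ee_rot: [-3.141, -0.0, 2.494]
wrist_force: [-0.6, -0.8, -0.6]
width: 0.0137
finger_force: 30.0
scene 23.15 [0.576  0.0332] ang 1.1175 size 0.2386 0.1487
top 23.2 [0.5222 0.0573] ang 1.0786 size 0.148 0.0512
```

```bash
python3 -c "
from bench import robot
print(robot.close_job())"
```

```text
the job is handed in; nothing more can be done
None
```

I handed the job in at about 23 s of the 67 s allowed: the wheel first ran at about 3.7 s a turn, the hair tip followed the near rim for about 13 s, and the brush is held upright about 13 cm above the still-turning platter.

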